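# Hang the lopsided peg carrier level on its hook

### The job

Hang the blue lidded carrier on the steel hook stand by the slot in its orange handle board, so that it hangs level and still, clear of the worktop. Its closed box holds an unseen load somewhere off to one end, so find its balance point; let its weight down onto the hook while you still hold it, and only then let go gently. Leave the other things on the worktop alone.

Things in the scene. Friction and masses are not known exactly. Their poses are not given: they have to be found in the camera images.
- carrier: Loose carrier, 0.6 to 0.9 kg: closed blue box with orange lid (96 x 236 mm, 72 mm high, long in its own y) and an orange handle board upright along its middle. Origin: centre of the underside, z up. A load hidden in the box puts the centre of mass up to 75 mm along y either way (new every run, fixed during it), central in x, about 30 mm up. Gripped away from it, it may turn in the fingers.
- carrier_bar (a point): Middle of the underside of the handle bar = top face of the slot, 120 mm above the carrier's underside; axes as the carrier's. The hand slot goes right through the board in x, 72 to 120 mm above the underside, y from -88 to +88 mm.
- carrier_top (a point): Middle of the top edge of the handle bar, 165 mm above the carrier's underside; axes as the carrier's. The bar is 12 mm thick (x), 224 mm long (y) and 45 mm high; grip it from above across its thickness with the tips no more than 30 mm below this edge, to clear the hook's lip.
- hook_stand: Fixed steel hook stand. Origin on the worktop straight below the hook's seat. Post 10 x 14 mm at x = +66 to +76 mm, on a foot plate 8 mm thick (x +27 to +97 mm, 90 mm wide). From the post's top a level flat arm, 8 mm wide (y) and 6 mm thick, runs in -x and ends in an upturned lip.
- hook_seat (a point): The seat: upper face of the arm, 150 mm above the worktop; axes as the stand's. The lip, at x = -15 to -20 mm, rises 10 mm above it; the slot goes over the lip from the stand's -x side, then down onto the seat. A seated carrier's underside is 30 mm above the worktop; it tips on the 8 mm wide arm unless its centre of mass is over the arm.
- tape_measure: Bystander: yellow tape measure, 66 x 74 x 33 mm, origin at the underside.
- remote_1: Bystander: black remote control, 192 x 48 x 19 mm, origin at the underside.
- brush_1: Bystander: grey scrubbing brush with a bow handle, 61 x 155 x 91 mm, origin at the underside.
- stapler: Bystander: teal and black stapler, 138 x 76 x 50 mm, origin at the underside.
- torch: Bystander: black torch, 37 x 114 x 32 mm, origin at the underside.
Mind the look-alikes: they are no part of the job. What is shaped like the hook_stand but turquoise is not meant.

How it is judged:
By the outcome, as a careful person would: the job done as asked, in the order asked, and still so for the second after the job is handed in, with the robot touching nothing.
It also fails if it takes over 67 s, if anything falls off the work surface, if the arm or the gripper's body presses on something with over 40 N, if the wrist force passes 120 N, or if a joint passes its speed limit or range.

### The arm

A 7-joint arm with a two-finger parallel gripper is mounted at the origin on a cart in front of the work surface, level with it; the furniture and walls round the work are solid. World frame = base frame: x ahead of the robot, y to its left, z up, the work surface at z = 0. Lengths are in m, angles in degrees, forces in N, time in s.
With the tool pointing down it reaches from about 0.425 to 0.875 m from the base axis. Payload 4.7 kg.
Tool frame: the origin (TCP) lies midway between the tips of the shut fingers; the grasp point (between the pads) lies 19 mm behind it; z points along the fingers, y is the line along which they close (so a half turn about z gives the same grasp; the last joint's range is limited). The gripper opens to 87 mm and grips with 3 to 60 N. Pads are 19 mm wide; open, the fingers measure 117 mm over their backs; the gripper's body (75 mm by 190 mm) begins 51 mm behind the grasp point.
Start: joints at [-72.588, 18.392, -4.016, 83.108, 1.295, 78.541, -3.26], TCP at [0.186, 0.623, 0.223] pointing down, gripper open.
Joint ranges: [-163.93, 163.93], [-17.29, 119.83], [-79.2, 71.16], [3.27, 140.29], [-89.18, 269.18], [5.43, 117.66], [-154.24, 154.24]. Speed limits (degrees/s): [147.25, 147.25, 180, 180, 180, 180, 180].

### API

Orientations are given as [roll, pitch, yaw] about the fixed x, y, z axes, in that order (R = Rz(yaw) Ry(pitch) Rx(roll)).
In Python, from cell import env gives the robot as it stands. The module is installed in compiled form; this text tells all that it offers.
- The arm moves only by the tool step_arm, never from a script. Its argument "rows" is a list of rows, each an object with "angular": the turn, a rotation vector about the tool's x, y, z in units of pi rad (1.0 is pi rad), a list of three; "slide": the shift along the tool's x, y, z in units of 500 mm (1.0 is 500 mm), a list of three; "jaw": the opening, from 0 (shut) to 1 (fully open). A call has 1 to 10 rows; each row shifts and turns the commanded pose from where the row before left it, along the tool's axes as they then stand; what a row does not reach is not made up. A row lasts 1/8 s, in which the tool goes at most 62.5 mm and 10.7 degrees, less where a joint would pass 70% of its speed; a pose out of reach is approached as far as the arm can. A call with a number of a shift or a turn outside -1 to 1 is refused whole. A call with a gripper value outside its range is refused whole. The fingers move at their own pace and stop on an object; "newtons" is the grip in N (left out, the last holds). Time passes only in rows, so rows that do not move let the fingers close. It gives the time, the measured TCP pose, the force, the opening and the grip force at its end, in the units of the state.
- env.get_obs(): the state, without advancing time (a new reading comes with each control period).
- env.read_camera(name): name is "scene" or "top"; returns the picture (480x640x3 uint8, red, green, blue); there is no depth.
- env.camera_info(name): a dict with "fx", "fy", "cx", "cy" (pixels), "R" (3x3) and "t" (3): a world point X has camera coordinates R X + t. Camera axes: x right, y down, z forward; pixel columns grow to the right and rows downward; lengths in m; the calibration is good to about 2 mm. A picture is of the moment at which its call begins. camera_info takes no time and is no camera call.
- env.sign_off(): hands the job in; it is judged then, once.
The state is a dict: "time_s": time; "qpos": joint angles; "joint_velocities": joint speeds; "effort": joint torques, N m; "tool_pos": TCP position; "tool_rot": TCP orientation; "force": force on the tool from outside, world axes, zero at the start; "wrist_torque": the same for the moment, N m; "grip_width": finger opening in m; "grasp_force": force on a finger pad.
Only numpy, scipy, OpenCV 4.12 (cv2) and the standard library are available. Lean on these libraries where they do the work, as an engineer would, in place of code of your own. Each camera call takes 0.05 s, during which the arm holds its last target. There are 200 camera calls.

## Working session

There is one attempt and no reset: what is moved stays moved. The work goes in short steps, Python scripts to look and compute and a tool call to move; the robot and the scene stay as the last step left them, time stands still between calls to the robot, and variables do not carry over. Pictures are saved under pics/ and viewed, at most 10 in all, crops included, and the job is handed in when it is done.

Besides the shell and the picture viewer there is one more tool, called by a JSON object that holds its "op" and its "data". step_arm: Moves the arm, as the interface text tells. Shifts and turns lie within -1 to 1; 1 stands for 500 mm of shift or pi rad of turn. Its arguments: {"type":"object","properties":{"rows":{"type":"array"},"newtons":{"type":"number"}},"required":["rows"]}

```bash
mkdir -p pics
python3 - <<'E'
from cell import env
import cv2,numpy as np
for n in("scene","top"):
    im=env.read_camera(n); cv2.imwrite(f"pics/{n}0.png",im[:,:,::-1]); c=env.camera_info(n)
    print(n,c["fx"],c["cx"],c["cy"],np.round(c["R"],4).tolist(),np.round(c["t"],4).tolist())
print(env.get_obs())
E
```

```text
scene 449.50062727989217 315.61575502381703 248.72280180589897 [[0.7139, -0.7001, 0.0135], [-0.4882, -0.5114, -0.7072], [0.502, 0.4983, -0.7069]] [-0.344, 0.3909, 1.2391]
top 495.4117745094797 320.45020466111407 247.48480059777526 [[-0.423, -0.9061, -0.0106], [-0.7515, 0.3573, -0.5547], [0.5063, -0.2267, -0.832]] [0.3165, 0.4766, 1.8275]
{'time_s': 0.1, 'qpos': array([-72.59060227,  18.43392283,  -4.01614889,  83.16851427,
         1.29479393,  78.54195113,  -3.2578596 ]), 'joint_velocities': array([ 0.04101396, -0.1144418 , -0.11467636, -0.24915579,  0.11424967,
       -0.05989832,  0.02270359]), 'effort': array([ 5.72100055e-05, -4.92567229e+01, -4.05455818e-01, -3.13402247e+01,
       -6.39970810e-02,  3.93875130e-02,  7.37374671e-05]), 'tool_pos': array([0.18560943, 0.6224066 , 0.22157579]), 'tool_rot': array([-1.79900837e+02,  5.16732869e-03,  1.63402900e+02]), 'force': array([-0.374864  ,  0.14983406, -0.1074254 ]), 'wrist_torque': array([-0.04365593,  0.01490381, -0.04025134]), 'grasp_force': 0.0, 'grip_width': 0.08684663743146048}
```

View pics/scene0.png

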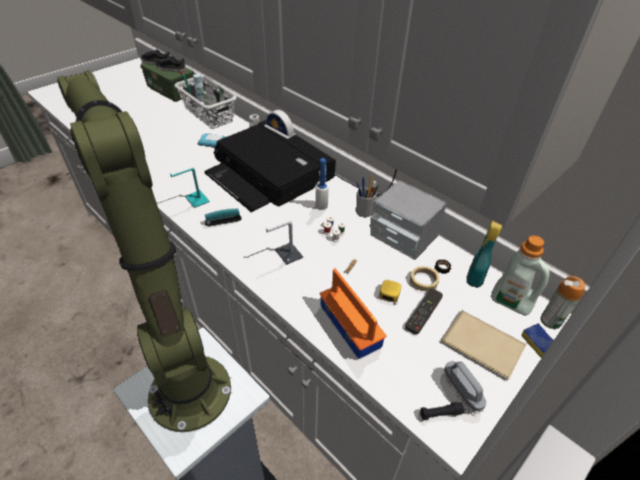

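View pics/top0.png

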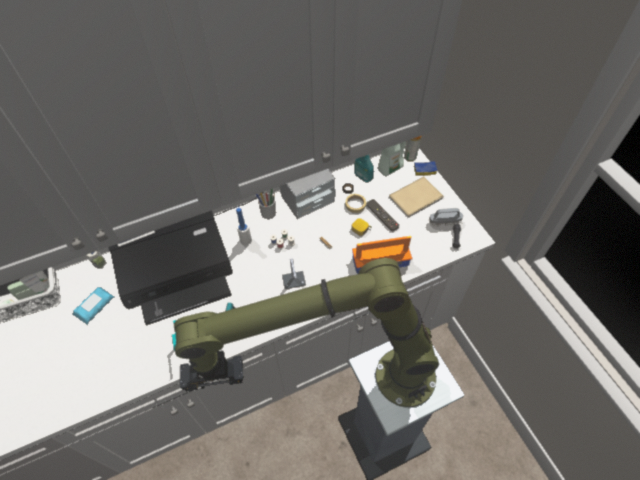

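The scene image shows two hook stands: a turquoise one at scene (195,188) and a bare steel one at scene (288,245) / top (293,275). The steel one fits the description. The carrier is at scene (352,315) / top (382,255). I'll confirm both in enlarged crops.

Run:
```python
import cv2,numpy as np
s=cv2.imread("pics/scene0.png");t=cv2.imread("pics/top0.png")
cv2.imwrite("pics/c1.png",cv2.resize(s[212:360,256:392],None,fx=4,fy=4,interpolation=cv2.INTER_CUBIC))
cv2.imwrite("pics/c2.png",cv2.resize(t[225:295,270:420],None,fx=5,fy=5,interpolation=cv2.INTER_CUBIC))
```

```text
(no output)
```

View pics/c1.png

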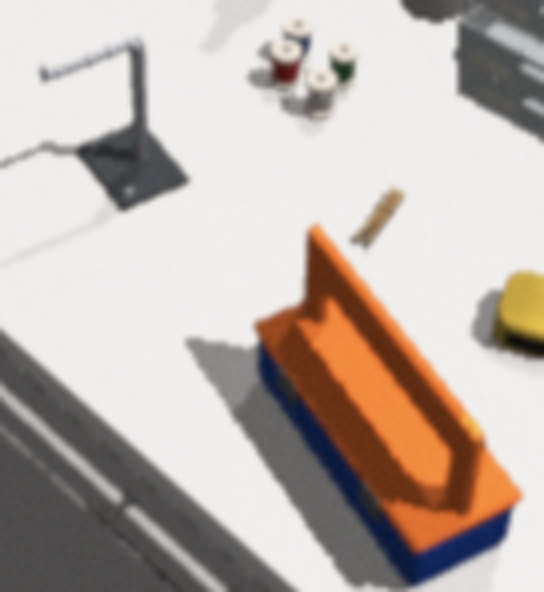

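View pics/c2.png

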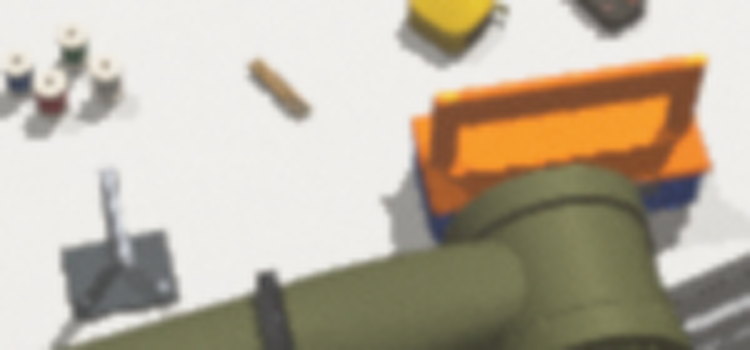

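The crops confirm it: crop 1 has the steel stand, with lip at about (45,75), post top at (137,40) and foot corners at (78,152), (123,210) and (188,180). It also shows the carrier's lid and bar corners. Next I'll cast rays from those pixels.

```bash
cat > h.py <<'E'
from cell import env
import numpy as np
def ray(n,p):
    c=env.camera_info(n);R=np.array(c["R"]);t=np.array(c["t"])
    d=R.T@np.array([(p[0]-c["cx"])/c["fx"],(p[1]-c["cy"])/c["fy"],1]);return -R.T@t,d
def plane(n,p,z):
    o,d=ray(n,p);return o+d*(z-o[2])/d[2]
def tri(p,q):
    (o,d),(e,f)=ray("scene",p),ray("top",q)
    s=np.linalg.lstsq(np.c_[d,-f],e-o,rcond=None)[0];a,b=o+d*s[0],e+f*s[1]
    return (a+b)/2,np.linalg.norm(a-b)
E
python3 - <<'E'
from h import *
np.set_printoptions(precision=4,suppress=True)
S=lambda u,v:(256+(u+.5)/4-.5,212+(v+.5)/4-.5)
T=lambda u,v:(270+(u+.5)/5-.5,225+(v+.5)/5-.5)
for nm,p,z in [("lidL",(256,326),.072),("lidR",(521,494),.072),("lidB",(414,553),.072),("barA",(315,226),.165),("barB",(482,432),.165),("lip",(43,72),.16),("posttop",(139,40),.15),("footL",(78,152),.008),("footB",(123,210),.008),("footR",(188,180),.008),("boxbot",(415,586),0)]:
    print(nm,plane("scene",S(*p),z))
for nm,p,z in [("lidL",(413,118),.072),("lidR",(711,170),.072),("barA",(435,97),.165),("barB",(706,58),.165),("lip",(109,170),.16),("f1",(62,250),.008),("f2",(165,232),.008),("f3",(178,300),.008),("f4",(75,320),.008),("posttop",(125,262),.15)]:
    print("T",nm,plane("top",T(*p),z))
print(tri(S(43,72),T(109,170)),tri(S(315,226),T(435,97)),tri(S(482,432),T(706,58)))
E
```

```text
lidL [ 0.4573 -0.0414  0.072 ]
lidR [ 0.4852 -0.2833  0.072 ]
lidB [ 0.3932 -0.2625  0.072 ]
barA [ 0.502  -0.0565  0.165 ]
barB [ 0.4474 -0.2655  0.165 ]
lip [0.4678 0.2188 0.16  ]
posttop [0.5584 0.2025 0.15  ]
footL [0.5216 0.2491 0.008 ]
footB [0.5032 0.1678 0.008 ]
footR [0.5692 0.1552 0.008 ]
boxbot [ 0.4111 -0.2554 -0.    ]
T lidL [ 0.5512 -0.0545  0.072 ]
T lidR [ 0.401  -0.2513  0.072 ]
T barA [ 0.5081 -0.0475  0.165 ]
T barB [ 0.4487 -0.2599  0.165 ]
T lip [0.559  0.2114 0.16  ]
T f1 [0.5957 0.2481 0.008 ]
T f2 [0.5749 0.1634 0.008 ]
T f3 [0.5107 0.1801 0.008 ]
T f4 [0.5297 0.264  0.008 ]
T posttop [0.4831 0.2312 0.15  ]
(array([0.503 , 0.2202, 0.1772]), np.float64(0.07779677207910879)) (array([ 0.5112, -0.0503,  0.1555]), np.float64(0.00430555973842186)) (array([ 0.4519, -0.2629,  0.1586]), np.float64(0.0006154355455425717))
```

Top crop: (109,170) is the post's top, and the lip is nearer the viewer at (125,262). The two views differ by about 8 mm on the same corners, so I'll refine them with masks.

Run:
```python
from h import *
import cv2
np.set_printoptions(precision=4,suppress=True)
print([ (env.camera_info(n)["fy"]) for n in("scene","top")])
S=lambda u,v:(256+u/4,212+v/4)
roi={"scene":(272,238,306,268),"top":(278,266,310,292)}
K=4
for n in("scene","top"):
    im=cv2.imread(f"pics/{n}0.png")
    hsv=cv2.cvtColor(im,cv2.COLOR_BGR2HSV)
    # foot: dark
    x0,y0,x1,y1=roi[n]
    g=cv2.cvtColor(im,cv2.COLOR_BGR2GRAY)[y0:y1,x0:x1]
    g=cv2.resize(g,None,fx=8,fy=8,interpolation=cv2.INTER_CUBIC)
    m=(g<125).astype(np.uint8)
    cs=max(cv2.findContours(m,0,2)[0],key=cv2.contourArea)
    hull=cv2.convexHull(cs); ap=cv2.approxPolyDP(hull,10,True)[:,0]
    for p in ap:
        q=(x0+(p[0]+.5)/8-.5,y0+(p[1]+.5)/8-.5); print(n,"foot",np.round(q,1),plane(n,q,.008))
    x0,y0,x1,y1=(310,260,400,365) if n=="scene" else (345,225,420,275)
    c=cv2.resize(im[y0:y1,x0:x1],None,fx=8,fy=8,interpolation=cv2.INTER_CUBIC)
    h=cv2.cvtColor(c,cv2.COLOR_BGR2HSV)
    m=((h[...,0]<25)&(h[...,1]>150)&(h[...,2]>50)).astype(np.uint8)
    cs=max(cv2.findContours(m,0,2)[0],key=cv2.contourArea)
    ap=cv2.approxPolyDP(cv2.convexHull(cs),10,True)[:,0]
    for p in ap:
        q=(x0+(p[0]+.5)/8-.5,y0+(p[1]+.5)/8-.5); print(n,"orange",np.round(q,1),"lid",plane(n,q,.072)[:2],"bar",plane(n,q,.165)[:2])
```

```text
[449.50062727989217, 495.4117745094797]
scene foot [291.4 237.6] [0.6065 0.2553 0.008 ]
scene foot [302.1 256.7] [0.5675 0.1563 0.008 ]
scene foot [285.7 263.8] [0.5025 0.1706 0.008 ]
scene foot [274.3 249.1] [0.5214 0.2533 0.008 ]
scene foot [289.2 237.6] [0.6005 0.261  0.008 ]
scene orange [334.1 268.9] lid [ 0.5631 -0.0019] bar [ 0.4989 -0.0581]
scene orange [374.6 318.4] lid [ 0.5067 -0.2226] bar [ 0.4474 -0.26  ]
scene orange [384.9 334.6] lid [ 0.4847 -0.2802] bar [ 0.4273 -0.3126]
scene orange [381.8 338.9] lid [ 0.4668 -0.2835] bar [ 0.4108 -0.3156]
scene orange [358.7 348.9] lid [ 0.3945 -0.2596] bar [ 0.3448 -0.2938]
scene orange [323.1 299.7] lid [ 0.4466 -0.0671] bar [ 0.3924 -0.1178]
scene orange [320.2 293.3] lid [ 0.458  -0.0432] bar [ 0.4028 -0.0959]
top foot [301.6 271.7] [0.5737 0.1686 0.008 ]
top foot [304.6 284.2] [0.5136 0.1817 0.008 ]
top foot [284.9 288.8] [0.5282 0.2632 0.008 ]
top foot [282.8 275.2] [0.5917 0.2461 0.008 ]
top foot [291.8 271.6] [0.5918 0.2053 0.008 ]
top orange [409.9 236.4] lid [ 0.4998 -0.3013] bar [ 0.4492 -0.2562]
top orange [409.8 258.7] lid [ 0.4041 -0.2438] bar [ 0.3587 -0.2018]
top orange [356.4 266.2] lid [ 0.4657 -0.0301] bar [0.417  0.0003]
top orange [352.4 249.2] lid [ 0.5464 -0.0531] bar [ 0.4933 -0.0215]
top orange [357.3 244.1] lid [ 0.5605 -0.0832] bar [ 0.5067 -0.0499]
```

{"op": "step_arm", "data": {"rows": [{"angular": [0,0,0.0546],"slide": [0,0,-0.02],"jaw": 1},{"angular": [0,0,0.0546],"slide": [0,0,-0.02],"jaw": 1},{"angular": [0,0,0.0546],"slide": [0,0,-0.02],"jaw": 1},{"angular": [0,0,0.0546],"slide": [0,0,-0.02],"jaw": 1},{"angular": [0,0,0.0546],"slide": [0,0,-0.02],"jaw": 1},{"angular": [0,0,0.0546],"slide": [0,0,-0.02],"jaw": 1},{"angular": [0,0,0.0546],"slide": [0,0,-0.02],"jaw": 1},{"angular": [0,0,0.0546],"slide": [0,0,-0.02],"jaw": 1},{"angular": [0,0,0.0546],"slide": [0,0,-0.02],"jaw": 1},{"angular": [0,0,0],"slide": [0,0,0],"jaw": 1}]}}

```text
time_s: 1.35
tool_pos: [0.1858, 0.6231, 0.3129]
tool_rot: [180.0, -0.1, 75.1]
force: [0.4, 0.3, -0.7]
grip_width: 0.0871
grasp_force: 0.0
```

{"op": "step_arm", "data": {"rows": [{"angular": [0,0,0],"slide": [-0.053,0.077,0],"jaw": 1},{"angular": [0,0,0],"slide": [-0.053,0.077,0],"jaw": 1},{"angular": [0,0,0],"slide": [-0.053,0.077,0],"jaw": 1},{"angular": [0,0,0],"slide": [-0.053,0.077,0],"jaw": 1},{"angular": [0,0,0],"slide": [-0.053,0.077,0],"jaw": 1},{"angular": [0,0,0],"slide": [-0.053,0.077,0],"jaw": 1},{"angular": [0,0,0],"slide": [-0.053,0.077,0],"jaw": 1},{"angular": [0,0,0],"slide": [-0.053,0.077,0],"jaw": 1},{"angular": [0,0,0],"slide": [-0.053,0.077,0],"jaw": 1},{"angular": [0,0,0],"slide": [0,0,0],"jaw": 1}]}}

```text
time_s: 2.6
tool_pos: [0.4612, 0.2979, 0.3121]
tool_rot: [179.9, 0.1, 74.7]
force: [0.2, 0.1, 0.8]
grip_width: 0.0872
grasp_force: 0.0
```

Run:
```python
from h import *
import cv2
np.set_printoptions(precision=4,suppress=True)
for n in("scene","top"):
    im=env.read_camera(n)[:,:,::-1].copy();cv2.imwrite(f"pics/{n}1.png",im)
    x0,y0,x1,y1=(310,260,400,365) if n=="scene" else (345,225,420,275)
    c=cv2.resize(im[y0:y1,x0:x1],None,fx=8,fy=8,interpolation=cv2.INTER_CUBIC)
    if n=="top": cv2.imwrite("pics/c3.png",cv2.hconcat([cv2.resize(c,(500,333)),cv2.resize(im,None,fx=.46875,fy=.69375)]))
    h=cv2.cvtColor(c,cv2.COLOR_BGR2HSV)
    m=((h[...,0]<25)&(h[...,1]>150)&(h[...,2]>50)).astype(np.uint8)
    cs=max(cv2.findContours(m,0,2)[0],key=cv2.contourArea)
    ap=cv2.approxPolyDP(cv2.convexHull(cs),8,True)[:,0]
    for p in ap:
        q=(x0+(p[0]+.5)/8-.5,y0+(p[1]+.5)/8-.5); print(n,"orange",np.round(q,1),"lid",plane(n,q,.072)[:2],"bar",plane(n,q,.165)[:2])
```

```text
scene orange [333.9 269.1] lid [ 0.5624 -0.002 ] bar [ 0.4983 -0.0582]
scene orange [373.7 317.3] lid [ 0.508  -0.2182] bar [ 0.4485 -0.2559]
scene orange [384.9 334.6] lid [ 0.4847 -0.2802] bar [ 0.4273 -0.3126]
scene orange [381.8 338.9] lid [ 0.4668 -0.2835] bar [ 0.4108 -0.3156]
scene orange [358.7 348.9] lid [ 0.3945 -0.2596] bar [ 0.3448 -0.2938]
scene orange [322.3 298.7] lid [ 0.4477 -0.0628] bar [ 0.3934 -0.1138]
scene orange [320.2 293.2] lid [ 0.4583 -0.0428] bar [ 0.4031 -0.0956]
top orange [353.7 253.8] lid [ 0.5238 -0.0474] bar [ 0.4719 -0.016 ]
top orange [367.8 260.2] lid [ 0.4714 -0.0853] bar [ 0.4223 -0.0519]
top orange [369.6 263.7] lid [ 0.4534 -0.0838] bar [ 0.4054 -0.0505]
top orange [357.1 266.7] lid [ 0.4625 -0.0313] bar [ 0.414  -0.0008]
```

View pics/c3.png

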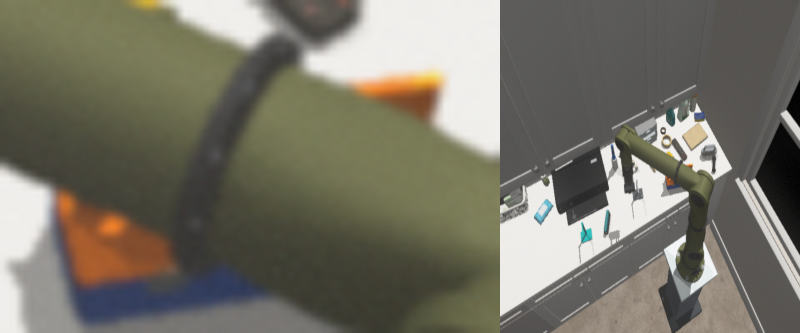

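{"op": "step_arm", "data": {"rows": [{"angular": [0,0,0],"slide": [-0.087,0.026,0],"jaw": 1},{"angular": [0,0,0],"slide": [-0.087,0.026,0],"jaw": 1},{"angular": [0,0,0],"slide": [-0.087,0.026,0],"jaw": 1},{"angular": [0,0,0],"slide": [-0.087,0.026,0],"jaw": 1},{"angular": [0,0,0],"slide": [-0.087,0.026,0],"jaw": 1},{"angular": [0,0,0],"slide": [-0.087,0.026,0],"jaw": 1},{"angular": [0,0,0],"slide": [-0.087,0.026,0],"jaw": 1},{"angular": [0,0,0],"slide": [-0.087,0.026,0],"jaw": 1},{"angular": [0,0,0],"slide": [-0.087,0.026,0],"jaw": 1},{"angular": [0,0,0],"slide": [-0.087,0.026,0],"jaw": 1}]}}

```text
time_s: 3.95
tool_pos: [0.4713, -0.1505, 0.3125]
tool_rot: [180.0, -0.1, 75.3]
force: [0.6, 0.1, -0.7]
grip_width: 0.087
grasp_force: 0.0
```

{"op": "step_arm", "data": {"rows": [{"angular": [0,0,0],"slide": [0,0,0],"jaw": 1},{"angular": [0,0,0],"slide": [0,0,0],"jaw": 1}]}}

```text
time_s: 4.2
tool_pos: [0.4713, -0.1491, 0.3123]
tool_rot: [-180.0, -0.0, 75.2]
force: [0.4, 0.1, -0.6]
grip_width: 0.0875
grasp_force: 0.0
```

Run:
```python
from h import *
import cv2
np.set_printoptions(precision=4,suppress=True)
o=env.get_obs();print(o["tool_pos"],o["tool_rot"],o["qpos"],o["force"],o["wrist_torque"])
a=cv2.resize(env.read_camera("scene")[212:362,262:412,::-1],(600,600),interpolation=2)
cv2.imwrite("pics/c4.png",a)
t=env.read_camera("top");cv2.imwrite("pics/top2.png",t[:,:,::-1])
im=t[...,::-1].copy()
x0,y0,x1,y1=278,266,310,292
g=cv2.resize(cv2.cvtColor(im,6)[y0:y1,x0:x1],None,fx=8,fy=8,interpolation=2);m=(g<125).astype(np.uint8)
cs=max(cv2.findContours(m,0,2)[0],key=cv2.contourArea)
for p in cv2.approxPolyDP(cv2.convexHull(cs),10,True)[:,0]:
    q=(x0+(p[0]+.5)/8-.5,y0+(p[1]+.5)/8-.5);print(np.round(q,1),plane("top",q,.008))
```

```text
[ 0.4713 -0.1491  0.3123] [-179.9702   -0.0389   75.1589] [-38.9564  -6.2434  50.075   97.677    4.7528  86.379   -4.1935] [ 0.425   0.0735 -0.6084] [-0.1007  0.0499  0.0229]
[301.7 271.9] [0.5723 0.1687 0.008 ]
[303.7 284.9] [0.5119 0.1864 0.008 ]
[284.7 288.3] [0.5308 0.2632 0.008 ]
[283.1 275.1] [0.5918 0.245  0.008 ]
[291.8 271.8] [0.5906 0.2058 0.008 ]
```

View pics/c4.png

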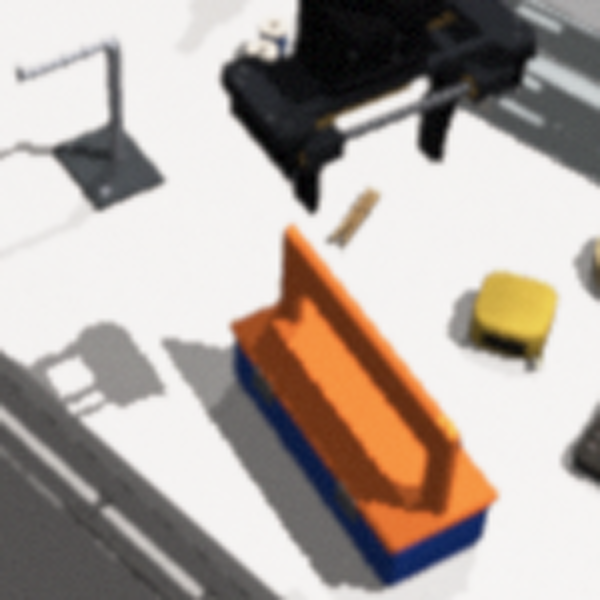

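Crop 4 shows the gripper above and left of the bar, with tips at crop (310,211) and (437,160). I'll use the known TCP to check the scene calibration.

Run:
```python
from h import *
c4=lambda u,v:(262+(u+.5)/4-.5,212+(v+.5)/4-.5)
a=plane("scene",c4(310,211),.3123);b=plane("scene",c4(437,160),.3123)
print(a,b,(a+b)/2,np.linalg.norm(a-b))
```

```text
[ 0.41814656 -0.14524166  0.3123    ] [ 0.51251502 -0.17163923  0.3123    ] [ 0.46533079 -0.15844044  0.3123    ] 0.09799100914230449
```

{"op": "step_arm", "data": {"rows": [{"angular": [0,0,0],"slide": [-0.002,0.017,0.04],"jaw": 1},{"angular": [0,0,0],"slide": [0,0,0.05],"jaw": 1},{"angular": [0,0,0],"slide": [0,0,0.05],"jaw": 1},{"angular": [0,0,0],"slide": [0,0,0.05],"jaw": 1},{"angular": [0,0,0],"slide": [0,0,0.05],"jaw": 1},{"angular": [0,0,0],"slide": [0,0,0.05],"jaw": 1},{"angular": [0,0,0],"slide": [0,0,0.04],"jaw": 1},{"angular": [0,0,0],"slide": [0,0,0.018],"jaw": 1},{"angular": [0,0,0],"slide": [0,0,0],"jaw": 1},{"angular": [0,0,0],"slide": [0,0,0],"jaw": 1}]}}

```text
time_s: 5.55
tool_pos: [0.4796, -0.1542, 0.1393]
tool_rot: [179.9, -0.0, 75.0]
force: [0.4, 0.1, 0.7]
grip_width: 0.0873
grasp_force: 0.0
```

{"op": "step_arm", "data": {"newtons": 10, "rows": [{"angular": [0,0,0],"slide": [0,0,0],"jaw": 0.4},{"angular": [0,0,0],"slide": [0,0,0],"jaw": 0},{"angular": [0,0,0],"slide": [0,0,0],"jaw": 0},{"angular": [0,0,0],"slide": [0,0,0],"jaw": 0},{"angular": [0,0,0],"slide": [0,0,0],"jaw": 0},{"angular": [0,0,0],"slide": [0,0,0],"jaw": 0}]}}

```text
time_s: 6.3
tool_pos: [0.4789, -0.1544, 0.1385]
tool_rot: [180.0, -0.0, 74.9]
force: [0.7, 0.3, -1.1]
grip_width: 0.0348
grasp_force: 0.0
```

```bash
cat > s.py <<'E'
from h import *
np.set_printoptions(precision=4,suppress=True)
o=env.get_obs()
print(o["time_s"],o["tool_pos"],o["tool_rot"],o["force"],o["wrist_torque"],o["grip_width"],o["grasp_force"]);print(o["qpos"])
R=np.deg2rad(o["tool_rot"][2]);ax=np.array([np.sin(R),-np.cos(R),0]) 
print("torque about tool y (carrier x):",o["wrist_torque"]@ax)
E
python3 s.py
```

```text
6.3 [ 0.4789 -0.1544  0.1385] [179.9992  -0.003   74.9404] [ 0.7221  0.3252 -1.0935] [-0.0958  0.0805 -0.0103] 0.03479943804163302 0.0
[-36.5649   4.6545  54.1725 111.3919  -4.1353  65.9347   4.1468]
torque about tool y (carrier x): -0.11340689404166587
```

Still closing; continue closing.

{"op": "step_arm", "data": {"newtons": 45, "rows": [{"angular": [0,0,0],"slide": [0,0,0],"jaw": 0},{"angular": [0,0,0],"slide": [0,0,0],"jaw": 0},{"angular": [0,0,0],"slide": [0,0,0],"jaw": 0},{"angular": [0,0,0],"slide": [0,0,0],"jaw": 0},{"angular": [0,0,0],"slide": [0,0,0],"jaw": 0}]}}

```text
time_s: 6.92
tool_pos: [0.4787, -0.1544, 0.1384]
tool_rot: [-180.0, 0.0, 74.9]
force: [-0.6, 0.2, -0.6]
grip_width: 0.0116
grasp_force: 45.0
```

```bash
python3 s.py
```

```text
6.925 [ 0.4787 -0.1544  0.1384] [-179.9778    0.0027   74.9454] [-0.6365  0.1971 -0.5616] [-0.1733  0.1708  0.0397] 0.011588740960678008 45.0010441057384
[-36.5649   4.6545  54.1737 111.4042  -4.1279  65.945    4.1507]
torque about tool y (carrier x): -0.2117461855583299
```

{"op": "step_arm", "data": {"newtons": 55, "rows": [{"angular": [0,0,0],"slide": [0,0,-0.004],"jaw": 0},{"angular": [0,0,0],"slide": [0,0,-0.004],"jaw": 0},{"angular": [0,0,0],"slide": [0,0,-0.004],"jaw": 0},{"angular": [0,0,0],"slide": [0,0,0],"jaw": 0},{"angular": [0,0,0],"slide": [0,0,0],"jaw": 0},{"angular": [0,0,0],"slide": [0,0,0],"jaw": 0}]}}

```text
time_s: 7.68
tool_pos: [0.4788, -0.1544, 0.1444]
tool_rot: [-180.0, -0.0, 74.9]
force: [0.1, 0.5, -8.3]
grip_width: 0.0113
grasp_force: 55.0
```

```bash
python3 s.py
```

```text
7.675 [ 0.4788 -0.1544  0.1444] [-179.9901   -0.0016   74.9451] [ 0.1349  0.5126 -8.3002] [-0.5066  0.1043 -0.0056] 0.011314968145490534 54.99624637886882
[-36.7579   4.114   54.1567 111.0058  -3.6334  66.6345   3.7169]
torque about tool y (carrier x): -0.5163421807186965
```

Weight is about 7.7 N and the moment suggests the CoM is about +45 to 55 mm along carrier +y (tool +x). I'll set it down and regrip there.

{"op": "step_arm", "data": {"rows": [{"angular": [0,0,0],"slide": [0,0,0.004],"jaw": 0},{"angular": [0,0,0],"slide": [0,0,0.004],"jaw": 0},{"angular": [0,0,0],"slide": [0,0,0.004],"jaw": 0},{"angular": [0,0,0],"slide": [0,0,0],"jaw": 0},{"angular": [0,0,0],"slide": [0,0,0],"jaw": 0.4},{"angular": [0,0,0],"slide": [0,0,0],"jaw": 0.4},{"angular": [0,0,0],"slide": [0.05,0,0],"jaw": 0.4},{"angular": [0,0,0],"slide": [0.05,0,0],"jaw": 0.4},{"angular": [0,0,0],"slide": [0,0,0],"jaw": 0.4},{"angular": [0,0,0],"slide": [0,0,0],"jaw": 0.4}]}}

```text
time_s: 8.93
tool_pos: [0.4921, -0.107, 0.1389]
tool_rot: [180.0, 0.0, 74.9]
force: [0.4, -1.2, 0.4]
grip_width: 0.0346
grasp_force: 0.0
```

```bash
python3 s.py
```

```text
8.925 [ 0.4921 -0.107   0.1389] [179.951    0.0068  74.9179] [ 0.3625 -1.1838  0.3678] [-0.1477  0.0938  0.0405] 0.034623343420041655 0.0
[-40.0501   4.4649  51.8448 111.3153  -3.8339  65.9221  -1.8089]
torque about tool y (carrier x): -0.16697050040886144
```

{"op": "step_arm", "data": {"newtons": 45, "rows": [{"angular": [0,0,0],"slide": [0,0,0],"jaw": 0},{"angular": [0,0,0],"slide": [0,0,0],"jaw": 0},{"angular": [0,0,0],"slide": [0,0,0],"jaw": 0},{"angular": [0,0,0],"slide": [0,0,0],"jaw": 0},{"angular": [0,0,0],"slide": [0,0,0],"jaw": 0},{"angular": [0,0,0],"slide": [0,0,0],"jaw": 0}]}}

```text
time_s: 9.68
tool_pos: [0.4918, -0.1065, 0.1386]
tool_rot: [180.0, 0.0, 74.9]
force: [-0.5, -0.5, 0.7]
grip_width: 0.0119
grasp_force: 45.0
```

```bash
python3 s.py
```

```text
9.675 [ 0.4918 -0.1065  0.1386] [179.9985   0.0236  74.9311] [-0.5174 -0.547   0.7319] [-0.4085  0.0723  0.0837] 0.011867196810391509 44.99924764037132
[-40.0594   4.4857  51.8035 111.3407  -3.8341  65.9298  -1.8446]
torque about tool y (carrier x): -0.41325807390260105
```

{"op": "step_arm", "data": {"rows": [{"angular": [0,0,0],"slide": [0,0,-0.006],"jaw": 0},{"angular": [0,0,0],"slide": [0,0,-0.006],"jaw": 0},{"angular": [0,0,0],"slide": [0,0,-0.006],"jaw": 0},{"angular": [0,0,0],"slide": [0,0,0],"jaw": 0},{"angular": [0,0,0],"slide": [0,0,0],"jaw": 0},{"angular": [0,0,0],"slide": [0,0,0],"jaw": 0}]}}

```text
time_s: 10.42
tool_pos: [0.4918, -0.1061, 0.1475]
tool_rot: [-180.0, -0.0, 74.9]
force: [-1.2, 0.1, -7.2]
grip_width: 0.0114
grasp_force: 45.0
```

```bash
python3 s.py
```

```text
10.425 [ 0.4918 -0.1061  0.1475] [-179.9916   -0.0044   74.9409] [-1.1732  0.1015 -7.1817] [-0.1305 -0.0317 -0.0037] 0.011435304937342398 44.998565409332514
[-40.3156   3.7191  51.7516 110.7539  -3.1782  66.9816  -2.4375]
torque about tool y (carrier x): -0.11777866770392817
```

```bash
cat > avg.py <<'E'
from h import *
import sys
np.set_printoptions(precision=4,suppress=True)
F=[];T=[]
for i in range(int(sys.argv[1])):
    env.read_camera("scene");o=env.get_obs();F.append(o["force"]);T.append(o["wrist_torque"])
F=np.array(F);T=np.array(T);R=np.deg2rad(o["tool_rot"][2]);ax=np.array([np.sin(R),-np.cos(R),0])
print(o["time_s"],o["tool_pos"],"F",F.mean(0),F.std(0),"T",T.mean(0),T.std(0));print("Tx'",(T@ax).mean(),(T@ax).std(),"Ty'",(T@[np.cos(R),np.sin(R),0]).mean())
E
python3 avg.py 12
```

```text
11.025 [ 0.4919 -0.1062  0.1476] F [ 0.1827  0.1323 -7.7672] [0.5786 0.5416 0.4336] T [-0.1198  0.074   0.0138] [0.0234 0.0261 0.0257]
Tx' -0.13492170922531574 0.027247114173128435 Ty' 0.04035286881206881
```

{"op": "step_arm", "data": {"rows": [{"angular": [0,0,0],"slide": [0,0,0.006],"jaw": 0},{"angular": [0,0,0],"slide": [0,0,0.006],"jaw": 0},{"angular": [0,0,0],"slide": [0,0,0.006],"jaw": 0},{"angular": [0,0,0],"slide": [0,0,0],"jaw": 0},{"angular": [0,0,0],"slide": [0,0,0],"jaw": 0.35},{"angular": [0,0,0],"slide": [0,0,0],"jaw": 0.35},{"angular": [0,0,0],"slide": [0,0,0],"jaw": 0.35}]}}

```text
time_s: 11.9
tool_pos: [0.4926, -0.1062, 0.1392]
tool_rot: [179.9, -0.0, 74.9]
force: [-0.3, -0.5, -0.6]
grip_width: 0.0285
grasp_force: 0.0
```

```bash
python3 avg.py 16
```

```text
12.7 [ 0.4919 -0.1061  0.1386] F [-0.0298  0.1264 -0.0853] [0.5331 0.5474 0.3249] T [-0.0953  0.0661  0.0022] [0.0344 0.0291 0.027 ]
Tx' -0.10919437990539593 0.03132347723346439 Ty' 0.03912499601472205
```

Balance is about +3.4 mm beyond this grip. I'll shift by 3 mm, regrip and lift.

{"op": "step_arm", "data": {"newtons": 50, "rows": [{"angular": [0,0,0],"slide": [0.006,0,0],"jaw": 0.35},{"angular": [0,0,0],"slide": [0,0,0],"jaw": 0.2},{"angular": [0,0,0],"slide": [0,0,0],"jaw": 0},{"angular": [0,0,0],"slide": [0,0,0],"jaw": 0},{"angular": [0,0,0],"slide": [0,0,0],"jaw": 0},{"angular": [0,0,0],"slide": [0,0,0],"jaw": 0}]}}

```text
time_s: 13.45
tool_pos: [0.4928, -0.1033, 0.1386]
tool_rot: [180.0, -0.0, 74.9]
force: [1.5, -0.1, -0.8]
grip_width: 0.012
grasp_force: 50.0
```

{"op": "step_arm", "data": {"rows": [{"angular": [0,0,0],"slide": [0,0,-0.01],"jaw": 0},{"angular": [0,0,0],"slide": [0,0,-0.015],"jaw": 0},{"angular": [0,0,0],"slide": [0,0,-0.02],"jaw": 0},{"angular": [0,0,0],"slide": [0,0,-0.02],"jaw": 0},{"angular": [0,0,0],"slide": [0,0,-0.02],"jaw": 0},{"angular": [0,0,0],"slide": [0,0,-0.015],"jaw": 0},{"angular": [0,0,0],"slide": [0,0,-0.01],"jaw": 0},{"angular": [0,0,0],"slide": [0,0,0],"jaw": 0},{"angular": [0,0,0],"slide": [0,0,0],"jaw": 0}]}}

```text
time_s: 14.58
tool_pos: [0.4924, -0.1032, 0.1932]
tool_rot: [-180.0, 0.0, 74.9]
force: [-0.2, -0.1, -7.6]
grip_width: 0.0115
grasp_force: 50.0
```

```bash
python3 avg.py 16; python3 s.py; python3 -c "
from h import *
for p in [(197,198),(208,208),(242,217),(205,222)]: print(plane('scene',p,.01))"
```

```text
15.375 [ 0.4927 -0.1032  0.1936] F [-0.0792  0.1391 -7.7394] [0.4703 0.3232 0.4128] T [-0.1107  0.0597 -0.008 ] [0.0235 0.0297 0.0262]
Tx' -0.12242937392032732 0.02764403910426633 Ty' 0.028888972598360374
15.375 [ 0.4927 -0.1032  0.1936] [179.9969  -0.0054  74.9456] [-0.4963  0.1861 -7.2198] [-0.0979  0.0709 -0.0034] 0.011912444629010215 49.99999207444489
[-41.493    0.3438  51.1353 107.3775  -0.2861  72.4034  -5.3261]
torque about tool y (carrier x): -0.11298671826824008
[0.48497575 0.68895719 0.01      ]
[0.48072485 0.60622022 0.01      ]
[0.54440073 0.47105702 0.01      ]
[0.42438856 0.5450414  0.01      ]
```

{"op": "step_arm", "data": {"rows": [{"angular": [0,0,0],"slide": [0.019,-0.009,0],"jaw": 0},{"angular": [0,0,0],"slide": [0.038,-0.018,0],"jaw": 0},{"angular": [0,0,0],"slide": [0.063,-0.031,0],"jaw": 0},{"angular": [0,0,0],"slide": [0.076,-0.037,0],"jaw": 0},{"angular": [0,0,0],"slide": [0.082,-0.04,0],"jaw": 0},{"angular": [0,0,0],"slide": [0.082,-0.04,0],"jaw": 0},{"angular": [0,0,0],"slide": [0.082,-0.04,0],"jaw": 0},{"angular": [0,0,0],"slide": [0.076,-0.037,0],"jaw": 0},{"angular": [0,0,0],"slide": [0.063,-0.031,0],"jaw": 0},{"angular": [0,0,0],"slide": [0.032,-0.015,0],"jaw": 0}]}}

```text
time_s: 16.62
tool_pos: [0.427, 0.2342, 0.1934]
tool_rot: [-180.0, -0.0, 75.2]
force: [0.5, -0.8, -7.3]
grip_width: 0.0113
grasp_force: 50.0
```

{"op": "step_arm", "data": {"rows": [{"angular": [0,0,-0.006],"slide": [0.019,-0.009,0],"jaw": 0},{"angular": [0,0,-0.005],"slide": [0,0,0],"jaw": 0},{"angular": [0,0,0],"slide": [0,0,0],"jaw": 0},{"angular": [0,0,0],"slide": [0,0,0],"jaw": 0}]}}

```text
time_s: 17.12
tool_pos: [0.427, 0.2406, 0.1936]
tool_rot: [180.0, 0.0, 76.8]
force: [-0.2, 0.5, -7.4]
grip_width: 0.0114
grasp_force: 50.0
```

```bash
python3 s.py
python3 - <<'E'
from h import *
import cv2
s=env.read_camera("scene")[190:340,200:350,::-1];t=env.read_camera("top")[:,:,::-1]
cv2.imwrite("pics/top3.png",t)
a=cv2.resize(s,(400,400),interpolation=2);b=cv2.resize(t[200:320,240:360],(400,400),interpolation=2)
cv2.imwrite("pics/c5.png",cv2.hconcat([a,b]))
E
```

```text
17.125 [0.427  0.2406 0.1936] [179.9946   0.0041  76.8058] [-0.2068  0.4672 -7.3819] [-0.0975  0.0794  0.0137] 0.011414163869948481 49.99990224838257
[-60.3888  -0.9847  27.7994 108.4368   0.4888  72.434  -45.9346]
torque about tool y (carrier x): -0.11308422926823034
```

View pics/c5.png

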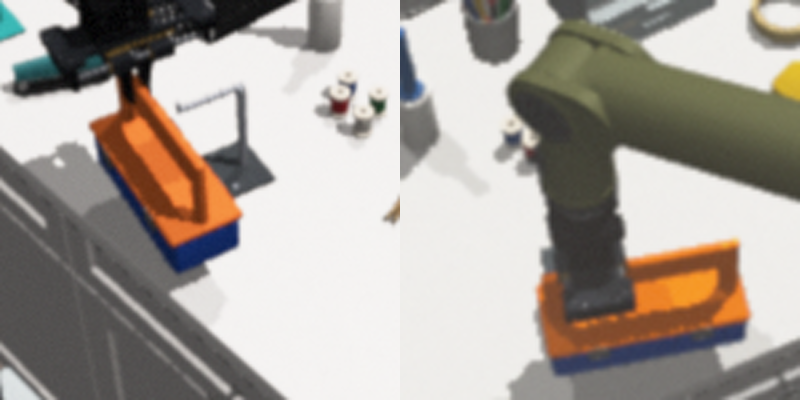

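Both views show the carrier held level beside the hook, board at about 65 mm on the stand's -x side, with the lip at scene (267,230). Next, slide the slot over the lip.

{"op": "step_arm", "data": {"rows": [{"angular": [0,0,0],"slide": [0.003,0.01,0],"jaw": 0},{"angular": [0,0,0],"slide": [0,0.018,0],"jaw": 0},{"angular": [0,0,0],"slide": [0,0.02,0],"jaw": 0},{"angular": [0,0,0],"slide": [0,0.02,0],"jaw": 0},{"angular": [0,0,0],"slide": [0,0.02,0],"jaw": 0},{"angular": [0,0,0],"slide": [0,0.02,0],"jaw": 0},{"angular": [0,0,0],"slide": [0,0.016,0],"jaw": 0},{"angular": [0,0,0],"slide": [0,0.006,0],"jaw": 0},{"angular": [0,0,0],"slide": [0,0,0],"jaw": 0},{"angular": [0,0,0],"slide": [0,0,0],"jaw": 0}]}}

```text
time_s: 18.48
tool_pos: [0.4898, 0.2288, 0.1935]
tool_rot: [-180.0, -0.0, 77.0]
force: [0.5, 0.5, -6.8]
grip_width: 0.012
grasp_force: 50.0
```

```bash
python3 avg.py 12
python3 - <<'E'
from h import *
import cv2
s=env.read_camera("scene")[200:290,240:330,::-1]
cv2.imwrite("pics/c6.png",cv2.resize(s,(600,600),interpolation=2))
E
```

```text
19.075 [0.4902 0.2286 0.1936] F [-0.007  -0.0251 -7.6388] [0.4969 0.5445 0.5206] T [-0.0921  0.0661 -0.0078] [0.023  0.0259 0.0184]
Tx' -0.10463304886767315 0.02260080812879889 Ty' 0.043591600097388265
```

View pics/c6.png

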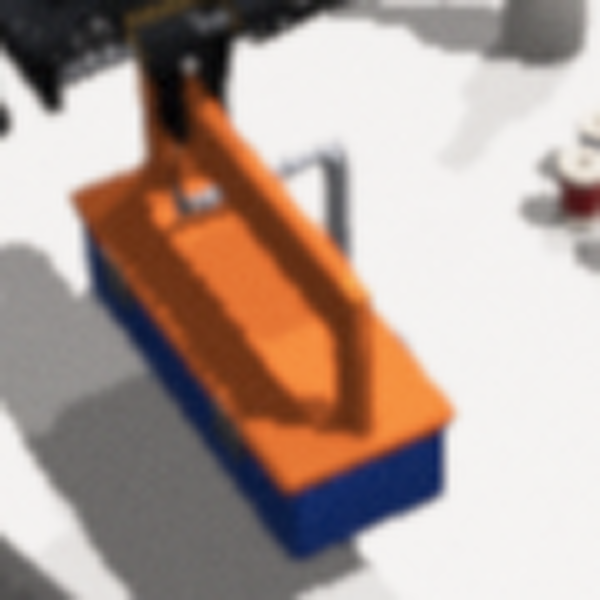

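The lip shows through the slot at crop (185,200). Lowering onto the seat.

{"op": "step_arm", "data": {"rows": [{"angular": [0,0,0],"slide": [0,0,0.01],"jaw": 0},{"angular": [0,0,0],"slide": [0,0,0.01],"jaw": 0},{"angular": [0,0,0],"slide": [0,0,0.01],"jaw": 0},{"angular": [0,0,0],"slide": [0,0,0.01],"jaw": 0},{"angular": [0,0,0],"slide": [0,0,0.004],"jaw": 0},{"angular": [0,0,0],"slide": [0,0,0.002],"jaw": 0},{"angular": [0,0,0],"slide": [0,0,0.002],"jaw": 0},{"angular": [0,0,0],"slide": [0,0,0],"jaw": 0},{"angular": [0,0,0],"slide": [0,0,0],"jaw": 0}]}}

```text
time_s: 20.25
tool_pos: [0.4903, 0.2286, 0.1697]
tool_rot: [180.0, -0.0, 76.9]
force: [-0.1, -0.3, -7.5]
grip_width: 0.0115
grasp_force: 50.0
```

{"op": "step_arm", "data": {"rows": [{"angular": [0,0,0],"slide": [0,0,0.002],"jaw": 0},{"angular": [0,0,0],"slide": [0,0,0],"jaw": 0},{"angular": [0,0,0],"slide": [0,0,0.001],"jaw": 0},{"angular": [0,0,0],"slide": [0,0,0],"jaw": 0}]}}

```text
time_s: 20.75
tool_pos: [0.4903, 0.2286, 0.1685]
tool_rot: [180.0, -0.0, 76.9]
force: [-1.2, -1.4, -3.2]
grip_width: 0.0116
grasp_force: 50.0
```

```bash
python3 avg.py 6
```

```text
21.05 [0.4903 0.2286 0.1685] F [-1.5292 -0.4134 -1.653 ] [0.5436 0.4846 0.8364] T [-0.308   0.5158 -0.0278] [0.0409 0.051  0.0327]
Tx' -0.4167021729826317 0.050748504587791246 Ty' 0.4327185134476093
```

{"op": "step_arm", "data": {"newtons": 12, "rows": [{"angular": [0,0,0],"slide": [0.001,0,0.0005],"jaw": 0},{"angular": [0,0,0],"slide": [0,0,0],"jaw": 0},{"angular": [0,0,0],"slide": [0,0,0],"jaw": 0}]}}

```text
time_s: 21.42
tool_pos: [0.4905, 0.2291, 0.1684]
tool_rot: [180.0, -0.0, 76.9]
force: [-3.1, -1.9, 3.8]
grip_width: 0.012
grasp_force: 12.0
```

```bash
sed -i 's/^print(o\["time_s"\]/Q=np.deg2rad(o["tool_rot"][2]);print("rot",o["tool_rot"],"w",o["grip_width"],"F carrier x,y:",F.mean(0)@ax,F.mean(0)@[np.cos(R),np.sin(R),0]);&/' avg.py; python3 avg.py 14
```

```text
rot [179.978   -0.0436  76.9296] w 0.012089414677770102 F carrier x,y: -2.7986222760120936 -2.679601498642759
22.125 [0.4905 0.2293 0.1683] F [-3.3321 -1.9773  5.4097] [0.4267 0.3208 0.4215] T [-0.615   0.9345 -0.0064] [0.0328 0.0264 0.0403]
Tx' -0.8103726734419273 0.03351636549928834 Ty' 0.7712335320494007
```

{"op": "step_arm", "data": {"newtons": 6, "rows": [{"angular": [0,0,0],"slide": [-0.001,0,-0.001],"jaw": 0},{"angular": [0,0,0],"slide": [0,0,0],"jaw": 0},{"angular": [0,0,0],"slide": [0,0,0],"jaw": 0}]}}

```text
time_s: 22.5
tool_pos: [0.4905, 0.2292, 0.1684]
tool_rot: [180.0, -0.1, 76.9]
force: [-0.5, 1.6, 0.5]
grip_width: 0.0122
grasp_force: 6.0
```

```bash
python3 avg.py 14
```

```text
rot [179.9776  -0.0323  76.9334] w 0.01198495980279212 F carrier x,y: -0.4122079166318359 2.458040123187754
23.2 [0.4904 0.2288 0.1684] F [ 0.1542  2.4876 -0.2266] [0.6058 0.7395 0.4658] T [0.5009 0.0557 0.0012] [0.1068 0.0769 0.0306]
Tx' 0.47535824391752185 0.12017218706678441 Ty' 0.16750537494642878
```

{"op": "step_arm", "data": {"newtons": 4, "rows": [{"angular": [0,0,0],"slide": [0.0006,0,0],"jaw": 0},{"angular": [0,0,0],"slide": [0,0,0],"jaw": 0},{"angular": [0,0,0],"slide": [0,0,0],"jaw": 0}]}}

```text
time_s: 23.58
tool_pos: [0.4903, 0.2287, 0.1684]
tool_rot: [180.0, -0.0, 76.9]
force: [0.2, 2.1, 1.5]
grip_width: 0.0121
grasp_force: 4.0
```

```bash
python3 avg.py 16
```

```text
rot [179.9906   0.0021  76.921 ] w 0.012161311764202362 F carrier x,y: -0.4768225248172919 1.7046367305202552
24.375 [0.4903 0.2287 0.1684] F [-0.0787  1.7683  2.0417] [0.5967 0.5151 0.7528] T [0.2405 0.0752 0.0003] [0.0639 0.0321 0.0222]
Tx' 0.21725729956067388 0.06472363777716791 Ty' 0.127679643073809
```

Fitting torque against load and friction puts the hook about 6 mm toward carrier -y of the grip and balance point. I'll regrip firmly, lift, shift -6 mm along the bar and lower again.

{"op": "step_arm", "data": {"newtons": 50, "rows": [{"angular": [0,0,0],"slide": [0,0,0],"jaw": 0},{"angular": [0,0,0],"slide": [0,0,0],"jaw": 0},{"angular": [0,0,0],"slide": [0,0,-0.004],"jaw": 0},{"angular": [0,0,0],"slide": [0,0,-0.006],"jaw": 0},{"angular": [0,0,0],"slide": [-0.006,0,0],"jaw": 0},{"angular": [0,0,0],"slide": [-0.006,0,0],"jaw": 0},{"angular": [0,0,0],"slide": [0,0,0],"jaw": 0},{"angular": [0,0,0],"slide": [0,0,0],"jaw": 0}]}}

```text
time_s: 25.38
tool_pos: [0.4889, 0.223, 0.1733]
tool_rot: [-180.0, -0.0, 76.9]
force: [0.2, 0.2, -8.5]
grip_width: 0.0115
grasp_force: 50.0
```

```bash
python3 avg.py 16
python3 - <<'E'
from h import *
import cv2
s=env.read_camera("scene")[:,:,::-1]; cv2.imwrite("pics/s4.png",s)
# carrier long lid edge (near bottom): fit blue bottom/orange-blue boundary endpoints
h=cv2.cvtColor(cv2.resize(s[200:300,235:325],None,fx=8,fy=8,interpolation=2),40)
m=((h[...,0]>105)&(h[...,0]<130)&(h[...,1]>120)).astype(np.uint8)
c=max(cv2.findContours(m,0,2)[0],key=cv2.contourArea)
ap=cv2.approxPolyDP(cv2.convexHull(c),10,True)[:,0]
print(ap/8+[235,200])
E
```

```text
rot [179.9965  -0.0043  76.9253] w 0.011290451201153713 F carrier x,y: 0.007767499674840979 0.10128286181659565
26.175 [0.4889 0.223  0.1733] F [ 0.0305  0.0969 -7.4939] [0.5135 0.524  0.427 ] T [-0.0746  0.0662  0.0027] [0.0236 0.0304 0.0286]
Tx' -0.08760058142963739 0.024169403758526848 Ty' 0.04759023917697307
[[255.125 243.5  ]
 [306.375 270.75 ]
 [306.25  278.875]
 [285.125 288.375]
 [256.5   249.25 ]]
```

{"op": "step_arm", "data": {"rows": [{"angular": [0,0,0],"slide": [0,0,0.004],"jaw": 0},{"angular": [0,0,0],"slide": [0,0,0.003],"jaw": 0},{"angular": [0,0,0],"slide": [0,0,0.002],"jaw": 0},{"angular": [0,0,0],"slide": [0,0,0.001],"jaw": 0},{"angular": [0,0,0],"slide": [0,0,0],"jaw": 0},{"angular": [0,0,0],"slide": [0,0,0],"jaw": 0}]}}

```text
time_s: 26.98
tool_pos: [0.4889, 0.223, 0.1685]
tool_rot: [-180.0, -0.0, 76.9]
force: [-1.4, -0.0, -4.7]
grip_width: 0.012
grasp_force: 50.0
```

```bash
python3 avg.py 16
```

```text
rot [179.9983  -0.0102  76.9261] w 0.01175748401863525 F carrier x,y: -1.3411540509764794 -1.1279124689685822
27.775 [0.4889 0.223  0.1685] F [-1.5615 -0.7953 -3.6637] [0.5485 0.4214 0.8612] T [-0.3021  0.4831 -0.0169] [0.0348 0.0832 0.0289]
Tx' -0.40351654766891 0.05008534895501817 Ty' 0.4022222222152696
```

{"op": "step_arm", "data": {"rows": [{"angular": [0,0,0],"slide": [-0.0004,-0.0006,0.0005],"jaw": 0},{"angular": [0,0,0],"slide": [0,0,0],"jaw": 0},{"angular": [0,0,0],"slide": [0,0,0],"jaw": 0},{"angular": [0,0,0],"slide": [0,0,0],"jaw": 0}]}}

```text
time_s: 28.28
tool_pos: [0.4889, 0.223, 0.1685]
tool_rot: [180.0, -0.0, 76.9]
force: [-2.1, 0.3, 0.5]
grip_width: 0.0118
grasp_force: 50.0
```

```bash
python3 avg.py 16
```

```text
rot [179.963   -0.036   76.9214] w 0.011543991812532146 F carrier x,y: -1.1365898435370358 -1.4781321164663979
29.075 [0.4889 0.223  0.1684] F [-1.4416 -1.1826  2.6412] [0.5959 0.42   1.2979] T [-0.343   0.4014 -0.0026] [0.0312 0.0439 0.0356]
Tx' -0.4248828983947176 0.02890076962019791 Ty' 0.31333668526384495
```

```bash
cat > tilt.py <<'E'
from h import *
import cv2,sys
np.set_printoptions(precision=3,suppress=True)
o=env.get_obs();print(o["time_s"],o["tool_pos"],o["force"],o["wrist_torque"],o["grip_width"],o["grasp_force"])
for i in range(int(sys.argv[1])):
    s=env.read_camera("scene")[:,:,::-1]
    h=cv2.cvtColor(cv2.resize(s[190:310,225:335],None,fx=8,fy=8,interpolation=2),40)
    m=((h[...,0]>105)&(h[...,0]<130)&(h[...,1]>120)).astype(np.uint8)
    c=max(cv2.findContours(m,0,2)[0],key=cv2.contourArea)[:,0]
    # near-face corners: leftmost, bottom, right-bottom
    print((c[c[:,0].argmin()]/8+[225,190]),(c[c[:,1].argmax()]/8+[225,190]),(c[c[:,0].argmax()]/8+[225,190]))
E
python3 tilt.py 2
```

```text
29.075 [0.489 0.223 0.168] [-1.364 -1.006  3.454] [-0.292  0.368 -0.034] 0.011543991812532146 50.00008184462786
[255.   244.25] [285.625 289.5  ] [306.875 277.125]
[255.  244.5] [285.625 289.5  ] [306.875 278.   ]
```

{"op": "step_arm", "data": {"newtons": 10, "rows": [{"angular": [0,0,0],"slide": [0,0,-0.0006],"jaw": 0},{"angular": [0,0,0],"slide": [0,0,0],"jaw": 0},{"angular": [0,0,0],"slide": [0,0,0],"jaw": 0}]}}

```text
time_s: 29.55
tool_pos: [0.4888, 0.223, 0.1684]
tool_rot: [180.0, -0.0, 76.9]
force: [0.5, -0.2, 3.4]
grip_width: 0.0118
grasp_force: 10.0
```

```bash
python3 avg.py 8; python3 tilt.py 2
```

```text
rot [179.9685  -0.0216  76.9257] w 0.012185699917936572 F carrier x,y: 0.7916116124545182 0.39271310629452616
29.95 [0.4888 0.223  0.1684] F [0.8599 0.2035 2.551 ] [0.4802 0.3689 0.3927] T [-0.1096 -0.1775 -0.007 ] [0.046  0.0894 0.0348]
Tx' -0.066569690011475 0.059535212878514765 Ty' -0.1976405093485222
29.95 [0.489 0.223 0.168] [0.915 0.197 2.282] [-0.119 -0.276  0.05 ] 0.012185699917936572 10.000456954585388
[255.  244.5] [285.75 289.5 ] [306.875 275.625]
[255.  244.5] [285.625 289.5  ] [306.875 272.75 ]
```

{"op": "step_arm", "data": {"newtons": 3, "rows": [{"angular": [0,0,0],"slide": [0,0,0],"jaw": 0},{"angular": [0,0,0],"slide": [0,0,0],"jaw": 0},{"angular": [0,0,0],"slide": [0,0,0],"jaw": 0}]}}

```text
time_s: 30.42
tool_pos: [0.4887, 0.2228, 0.1684]
tool_rot: [180.0, -0.0, 76.9]
force: [2.0, -0.2, 2.3]
grip_width: 0.0123
grasp_force: 3.0
```

```bash
python3 avg.py 12; python3 tilt.py 2
```

```text
rot [179.9853  -0.0064  76.9233] w 0.011770187763323085 F carrier x,y: 2.115391197639292 0.6075908269999812
31.025 [0.4887 0.2229 0.1684] F [2.198  0.1132 1.3797] [0.3688 0.4911 0.5414] T [-0.0844 -0.5166  0.007 ] [0.0245 0.0516 0.0281]
Tx' 0.03463918755690542 0.023057902917294936 Ty' -0.5222824823021989
31.025 [0.489 0.223 0.168] [ 2.272 -0.788  1.048] [-0.083 -0.572  0.019] 0.011770187763323085 3.005154551938176
[255.    244.625] [286.125 289.625] [306.75  278.875]
[255.    244.375] [285.75  289.625] [306.75  278.875]
```

No tilt at a 3 N grip, and the residual moment about the hook is about zero. I'll ease off the side force, then open gently.

{"op": "step_arm", "data": {"rows": [{"angular": [0,0,0],"slide": [0,0.0004,0],"jaw": 0},{"angular": [0,0,0],"slide": [0,0,0],"jaw": 0},{"angular": [0,0,0],"slide": [0,0,0],"jaw": 0.14},{"angular": [0,0,0],"slide": [0,0,0],"jaw": 0.15},{"angular": [0,0,0],"slide": [0,0,0],"jaw": 0.16},{"angular": [0,0,0],"slide": [0,0,0],"jaw": 0.17}]}}

```text
time_s: 31.88
tool_pos: [0.4879, 0.2228, 0.1678]
tool_rot: [-179.9, 0.0, 76.9]
force: [-0.2, -0.6, -0.6]
grip_width: 0.0144
grasp_force: 0.0
```

```bash
python3 avg.py 6; python3 tilt.py 4
```

```text
rot [-179.9877    0.0045   76.9296] w 0.014801725894388966 F carrier x,y: -0.03723674284863662 0.0738194203261552
32.175 [0.4886 0.2228 0.1683] F [-0.0196  0.0803  0.0396] [0.3195 0.3869 0.5603] T [-0.0831  0.0521 -0.0105] [0.0276 0.0221 0.0195]
Tx' -0.09276566046907614 0.02312821643031402 Ty' 0.03198642953875125
32.175 [0.489 0.223 0.168] [ 0.409  0.132 -0.657] [-0.066  0.063 -0.033] 0.014801725894388966 0.0
[254.625 243.625] [285.25 289.75] [306.375 279.   ]
[254.75  243.875] [285.375 289.875] [306.625 273.75 ]
[254.875 244.   ] [285.5   289.625] [306.75 274.25]
[255.    244.375] [285.875 289.625] [306.625 279.125]
```

```bash
python3 tilt.py 14 | cut -c1-80
```

```text
32.375 [0.489 0.223 0.168] [-0.179 -0.912  1.062] [-0.015  0.081  0.013] 0.01491Traceback (most recent call last):
  File "tilt.py", line 6, in <module>
    s=env.read_camera("scene")[:,:,::-1]
      ~~~~~~~~~~~~~~~^^^^^^^^^
ValueError: 200 camera calls are used up
```

The camera budget is used up, so from here I'll go by force readings. Settle, open, then retreat straight up.

{"op": "step_arm", "data": {"rows": [{"angular": [0,0,0],"slide": [0,0,0],"jaw": 0.18},{"angular": [0,0,0],"slide": [0,0,0],"jaw": 0.18},{"angular": [0,0,0],"slide": [0,0,0],"jaw": 0.18},{"angular": [0,0,0],"slide": [0,0,0],"jaw": 0.18},{"angular": [0,0,0],"slide": [0,0,0],"jaw": 0.18},{"angular": [0,0,0],"slide": [0,0,0],"jaw": 0.18}]}}

```text
time_s: 33.12
tool_pos: [0.4887, 0.2228, 0.1684]
tool_rot: [180.0, -0.0, 76.9]
force: [-1.3, 0.9, 0.5]
grip_width: 0.0158
grasp_force: 0.0
```

```bash
python3 s.py
```

```text
33.125 [0.4887 0.2228 0.1684] [179.9986  -0.0066  76.9257] [-1.3035  0.8598  0.5259] [-0.1173  0.1209  0.0231] 0.015815878608580854 0.0
[-56.3026   6.8481  31.285  104.4252  -3.7888  69.7505 -36.9609]
torque about tool y (carrier x): -0.14159308682284844
```

{"op": "step_arm", "data": {"rows": [{"angular": [0,0,0],"slide": [0,0,0],"jaw": 0.25},{"angular": [0,0,0],"slide": [0,0,0],"jaw": 0.35},{"angular": [0,0,0],"slide": [0,0,0],"jaw": 0.5},{"angular": [0,0,0],"slide": [0,0,0],"jaw": 0.5},{"angular": [0,0,0],"slide": [0,0,0],"jaw": 0.5},{"angular": [0,0,0],"slide": [0,0,0],"jaw": 0.5}]}}

```text
time_s: 33.88
tool_pos: [0.4888, 0.2228, 0.1684]
tool_rot: [180.0, -0.0, 76.9]
force: [0.8, 0.8, -0.6]
grip_width: 0.0433
grasp_force: 0.0
```

{"op": "step_arm", "data": {"rows": [{"angular": [0,0,0],"slide": [0,0,-0.01],"jaw": 0.5},{"angular": [0,0,0],"slide": [0,0,-0.03],"jaw": 0.5},{"angular": [0,0,0],"slide": [0,0,-0.05],"jaw": 0.5},{"angular": [0,0,0],"slide": [0,0,-0.06],"jaw": 0.5},{"angular": [0,0,0],"slide": [0,0,-0.06],"jaw": 0.5},{"angular": [0,0,0],"slide": [0,0,-0.05],"jaw": 0.5},{"angular": [0,0,0],"slide": [0,0,-0.03],"jaw": 0.5},{"angular": [0,0,0],"slide": [0,0,0],"jaw": 0.5},{"angular": [0,0,0],"slide": [0,0,0],"jaw": 0.5}]}}

```text
time_s: 35.0
tool_pos: [0.4883, 0.2227, 0.3125]
tool_rot: [-179.9, 0.1, 76.9]
force: [-1.0, -0.4, -0.6]
grip_width: 0.0435
grasp_force: 0.0
```

{"op": "step_arm", "data": {"rows": [{"angular": [0,0,0],"slide": [0,0,0],"jaw": 0.5},{"angular": [0,0,0],"slide": [0,0,0],"jaw": 0.5},{"angular": [0,0,0],"slide": [0,0,0],"jaw": 0.5},{"angular": [0,0,0],"slide": [0,0,0],"jaw": 0.5},{"angular": [0,0,0],"slide": [0,0,0],"jaw": 0.5},{"angular": [0,0,0],"slide": [0,0,0],"jaw": 0.5},{"angular": [0,0,0],"slide": [0,0,0],"jaw": 0.5},{"angular": [0,0,0],"slide": [0,0,0],"jaw": 0.5},{"angular": [0,0,0],"slide": [0,0,0],"jaw": 0.5},{"angular": [0,0,0],"slide": [0,0,0],"jaw": 0.5}]}}

```text
time_s: 36.25
tool_pos: [0.4888, 0.2228, 0.3134]
tool_rot: [180.0, -0.0, 76.9]
force: [-0.3, -0.5, -0.1]
grip_width: 0.0433
grasp_force: 0.0
```

```bash
python3 -c "
from cell import env
o=env.get_obs();print(o['time_s'],o['tool_pos'],o['force']);print(env.sign_off())"
```

```text
36.25 [0.48875237 0.22280632 0.31339494] [-0.33197835 -0.49463719 -0.08946755]
the job is handed in; nothing more can be done
None
```

The carrier was hung at its balance point on the steel hook, released gently and handed in at 36 s; the last pictures, taken just after release, showed it level but swaying very slightly, and with the 200 camera calls then used up I could not see whether it settled.

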